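# Pump up the vacuum hold-down pod

## Task

Two vacuum hold-down pods stand on the bench, each with a wooden offcut on its pad: one is already pumped up, its steel indicator pin standing tall, the other's pin is still sunk. Press the black mushroom plunger of the pod with the sunk pin down in full strokes, letting it spring all the way up between them, until its pin stands fully out like the other one's, and leave the plunger up. Only push on the plunger: do not touch the pins, do not pump the other pod, and do not shift or lift the offcuts or the things standing about.

Things in the scene. Friction and masses are not known exactly. Their poses are not given: they have to be found in the camera images.
- pod_a: vacuum hold-down pod, indicator pin sunk at the start. Fixed, 180 x 100 mm. Origin: centre of underside, on the bench; z up. Grey pump housing at its -x end (towards the robot), 66 x 98 mm, centred at x -52 mm, top 66 mm up; rubber pad at the +x end, top 22 mm up, carries the offcut. On the housing: plunger at x -52, y -25 mm; indicator pin at x -52, y +25 mm
- pod_b: vacuum hold-down pod, already pumped, pin fully out; leave alone. Fixed, 180 x 100 mm. Origin: centre of underside, on the bench; z up. Grey pump housing at its -x end (towards the robot), 66 x 98 mm, centred at x -52 mm, top 66 mm up; rubber pad at the +x end, top 22 mm up, carries the offcut. On the housing: plunger at x -52, y -25 mm; indicator pin at x -52, y +25 mm
- plunger_a (a joint): travel of pod_a's plunger: 0 up, 0.030 m fully down. Spring return, 4 N at the start to 12 N at the bottom. Each stroke over 25 mm, begun within 2 mm of fully up, ratchets the pin out by about 9 mm (the first by 4 to 15 mm); after the first, strokes under 22 mm gain nothing. 3 to 5 full strokes are needed; once the pin is fully out more strokes run idle
- plunger_a_top (a point): centre of the flat top of pod_a's plunger knob (black mushroom knob, 44 mm across, 14 mm thick, on a 16 mm steel stem); 112 mm above the bench when up, 82 mm when fully pressed; moves with the plunger. z up, axes as the pod's
- pin_a: pod_a's upright steel indicator pin, 12 mm across. Origin: centre of its tip, 70 to 84 mm above the bench at the start (4 to 18 mm above the housing), about 112 mm (46 mm above the housing) when fully out. It slides stiffly (4 N) and stays where it is; must not be touched
- plunger_b (a joint): travel of pod_b's plunger, 0 up, 0.030 down; leave it up
- plunger_b_top (a point): centre of the top of pod_b's plunger knob, as plunger_a_top
- pin_b: pod_b's indicator pin, as pin_a; its tip is 112 mm above the bench
- offcut_a: loose wooden offcut, 103 x 75 x 20 mm, lying on pod_a's pad; origin at the centre of its underside, 22 mm above the bench
- offcut_b: loose wooden offcut, the same, lying on pod_b's pad
- cup_3: wooden turned cup standing on the bench, a bystander, 52 mm across, 46 mm high; origin at the centre of its underside
- cup_5: wooden turned cup standing on the bench, a bystander, 52 mm across, 50 mm high; origin at the centre of its underside
- punch_green: arch punch with a green handle, standing upright on the bench, 34 x 38 x 135 mm, a bystander; origin at the centre of its underside

How it is judged:
On the way, in this order (a step that is already met when the one before it is completed fails the run):
1. the plunger of the pod with the sunk pin is pressed in a full stroke (value of joint plunger_a above 0.022 m), for 0.02 s.
2. its pin stands fully out (z of pin_a in the frame of pod_a above 0.107 m), for 0.1 s.
At the end, for the whole second after the job is handed in: The tip of the sunk pod's pin is more than 41 mm above its housing (107 mm above the bench; full strokes bring it to about 112 mm), its plunger is back up within 4 mm, the other pod's pin is still out and its plunger up, and the offcuts, cups and punch are within 20 mm of where they were (z of pin_a in the frame of pod_a above 0.107 m and value of joint each of plunger_a, plunger_b below 0.004 m and z of pin_b in the frame of pod_b above 0.107 m and not (distance of offcut_a from where it was at the start of the episode above 0.02 m) and not (distance of offcut_b from where it was at the start of the episode above 0.02 m) and not (distance of cup_3 from where it was at the start of the episode above 0.02 m) and not (distance of cup_5 from where it was at the start of the episode above 0.02 m) and not (distance of punch_green from where it was at the start of the episode above 0.02 m)); the robot touches nothing.
It fails at once if a pin is touched (more than 1 N) (contact force between any of the fingers, the arm and pin_a above 1 N or contact force between any of the fingers, the arm and pin_b above 1 N).
It fails at once if the other pod's plunger is pressed more than 8 mm (value of joint plunger_b above 0.008 m).
It fails at once if an offcut, a cup or the punch is shifted or lifted by more than 20 mm (distance of any of offcut_a, offcut_b, cup_3, cup_5, punch_green from where it was at the start of the episode above 0.02 m).
It also fails if it takes over 38 s, if anything falls off the work surface, if the arm or the gripper's body presses on something with over 40 N, if the wrist force passes 120 N, or if a joint passes its speed limit or range.

## Robot

A 6-joint arm with a two-finger parallel gripper is mounted at the origin on a cart in front of the work surface, level with it; the furniture and walls round the work are solid. World frame = base frame: x ahead of the robot, y to its left, z up, the work surface at z = 0. Lengths are in m, angles in rad, forces in N, time in s.
With the tool pointing down it reaches from about 0.25 to 0.775 m from the base axis. Payload 4 kg.
Tool frame: the origin (TCP) lies at the very end of the fingers, on their centre line; the grasp point (between the pads) lies 19 mm behind it; z points along the fingers, y is the line along which they close (so a half turn about z gives the same grasp; the last joint's range is limited). The gripper opens to 94 mm and grips with 3 to 60 N. Pads are 16 mm wide; open, the fingers measure 119 mm over their backs; the gripper's body (75 mm by 177 mm) begins 78 mm behind the grasp point.
Start: joints at [1.116, 0.087, 1.371, -0, 1.684, -0.103], TCP at [0.19, 0.516, 0.206] pointing down, gripper open.
Joint ranges: [-3.1, 3.1], [-0.76, 2.03], [0.27, 2.55], [-1.08, 4.22], [0.17, 2.65], [-2.57, 2.57]. Speed limits (rad/s): [2.79, 2.79, 3.14, 3.14, 3.14, 3.14].

## Interface

Orientations are given as [roll, pitch, yaw] about the fixed x, y, z axes, in that order (R = Rz(yaw) Ry(pitch) Rx(roll)).
In Python, from bench import robot, vision gives the robot as it stands.
- The arm moves only by the shell command python3 -m crank 'ROWS'. ROWS is JSON, a list of rows, each a list of 3 entries, a list of its own where there are three numbers: the closure, from 0 (fully open) to 1 (shut), then the shift along the tool's x, y, z in m, then the turn, a rotation vector about the tool's x, y, z in degrees. A call has 1 to 8 rows; each row shifts and turns the commanded pose from where the row before left it, along the tool's axes as they then stand; what a row does not reach is not made up. A row lasts 1/10 s, in which the tool goes at most 50 mm and 8.59 degrees, less where a joint would pass 70% of its speed; a pose out of reach is approached as far as the arm can. A call with a gripper value outside its range is refused whole. The fingers move at their own pace and stop on an object; the grip force is fixed at half the most. Time passes only in rows, so rows that do not move let the fingers close. It gives the time, the measured TCP pose, the force, the opening and the grip force at its end, in the units of the state.
- robot.get_obs(): the state, without advancing time (a new reading comes with each control period).
- vision.snapshot(name): name is "scene" or "top"; returns a dict with "color" (480x640x3 uint8, red, green, blue), "z_map" (480x640 float32, m along the optical axis (not along the pixel's ray), 0 where there is no reading), "fx", "fy", "cx", "cy" (pixels), "dist" ([k1, k2, p1, p2, k3] as OpenCV has them; the pictures are not rectified), "R" (3x3) and "t" (3): a world point X has camera coordinates R X + t. Camera axes: x right, y down, z forward; pixel columns grow to the right and rows downward; lengths in m; the calibration is good to about 2 mm. A picture is of the moment at which its call begins.
- robot.close_job(): hands the job in; it is judged then, once.
The state is a dict: "time": time; "joint_positions": joint angles; "qvel": joint speeds; "joint_torque": joint torques, N m; "tool_pos": TCP position; "ee_rot": TCP orientation; "wrist_force": force on the tool from outside, world axes, zero at the start; "wrist_torque": the same for the moment, N m; "width": finger opening in m; "finger_force": force on a finger pad.
Only numpy, scipy, OpenCV 4.12 (cv2) and the standard library are available. Lean on these libraries where they do the work, as an engineer would, in place of code of your own. Each camera call takes 0.05 s, during which the arm holds its last target. There are 200 camera calls.

## Working session

There is one attempt and no reset: what is moved stays moved. The work goes in short steps, Python scripts to look and compute and a shell command to move; the robot and the scene stay as the last step left them, time stands still between calls to the robot, and variables do not carry over. Pictures are saved under pics/ and viewed, at most 10 in all, crops included, and the job is handed in when it is done.

```bash
mkdir -p pics; cat > h.py <<'E'
import numpy as np, cv2
from bench import robot, vision
def snap(n):
    s=vision.snapshot(n); return s
def points(s):
    h,w=s["z_map"].shape
    K=np.array([[s["fx"],0,s["cx"]],[0,s["fy"],s["cy"]],[0,0,1]])
    u,v=np.meshgrid(np.arange(w),np.arange(h))
    p=cv2.undistortPoints(np.stack([u,v],-1).reshape(-1,1,2).astype(np.float32),K,np.array(s["dist"])).reshape(h,w,2)
    z=s["z_map"]; c=np.dstack([p[...,0]*z,p[...,1]*z,z])
    return (c-np.array(s["t"]))@np.array(s["R"])
E
python3 - <<'E'
from h import *
o=robot.get_obs(); print(o["time"],o["tool_pos"],o["ee_rot"],o["width"])
for n in("top","scene"):
    s=snap(n); cv2.imwrite(f"pics/{n}0.png",s["color"][...,::-1]); np.savez(f"{n}0.npz",P=points(s),c=s["color"],z=s["z_map"])
    print(n,-np.array(s["R"]).T@s["t"])
E
```

```text
0.0 [0.1892866  0.5158098  0.20429797] [-3.13938656e+00 -2.29793828e-04  2.78977605e+00] 0.09407334026568301
top [0.31191278 0.38118696 1.00288651]
scene [-0.01320471 -0.26990934  0.61109718]
```

View pics/top0.png

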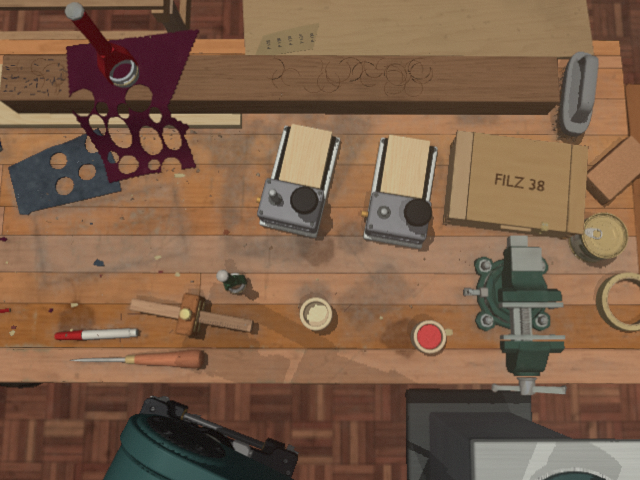

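View pics/scene0.png

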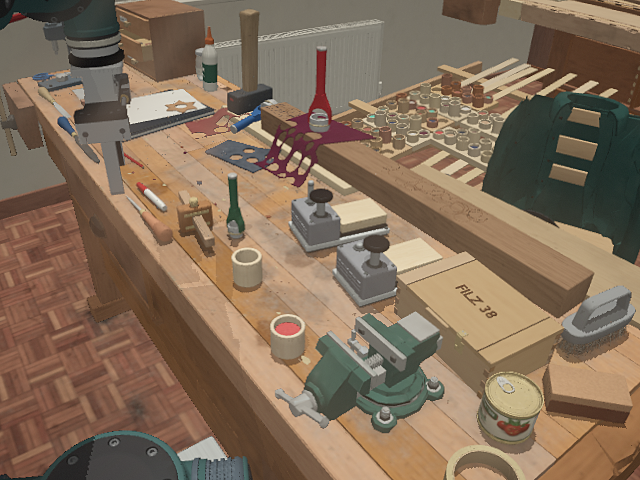

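The top view shows the left pod with a tall pin at (277,197). The right pod has a sunk pin at (385,212) and its black plunger at (417,212), so the right pod is pod_a. Next I measure the knobs, pins and obstacles.

```bash
python3 - <<'E'
from h import *
d=np.load("top0.npz"); P=d["P"]; c=d["c"].astype(int)
for n,(u,v) in dict(knobA=(417,212),pinA=(385,212),knobB=(304,200),pinB=(274,192),cup1=(316,314),cup2=(430,337),punch=(225,275),vise=(520,260),box=(480,180),bench=(350,270),teal=(200,440)).items(): print(n,(u,v),P[v,u].round(3))
for n,(u,v) in dict(A=(417,212),B=(304,200)).items():
    W=P[v-25:v+25,u-25:u+25].reshape(-1,3); C=c[v-25:v+25,u-25:u+25].reshape(-1,3)
    m=(W[:,2]>.095)&(W[:,2]<.125)&(C.max(1)<70); w=W[m]; lo,hi=np.percentile(w,[1,99],0); print(n,m.sum(),w.mean(0),(lo+hi)/2,hi-lo)
d2=np.load("scene0.npz");P=d2["P"];c=d2["c"].astype(int)
for n,(u,v) in dict(A=(376,244),B=(320,196)).items():
    W=P[v-15:v+15,u-18:u+18].reshape(-1,3); C=c[v-15:v+15,u-18:u+18].reshape(-1,3)
    m=(W[:,2]>.105)&(W[:,2]<.12)&(C.max(1)<90); w=W[m]; lo,hi=np.percentile(w,[1,99],0); print(n,m.sum(),w.mean(0),(lo+hi)/2,hi-lo)
E
```

```text
knobA (417, 212) [0.503 0.259 0.112]
pinA (385, 212) [0.511 0.305 0.075]
knobB (304, 200) [0.522 0.432 0.11 ]
pinB (274, 192) [0.535 0.478 0.108]
cup1 (316, 314) [0.352 0.415 0.021]
cup2 (430, 337) [0.316 0.232 0.034]
punch (225, 275) [0.404 0.544 0.134]
vise (520, 260) [0.432 0.1   0.093]
box (480, 180) [0.563 0.153 0.08 ]
bench (350, 270) [ 0.427  0.359 -0.001]
teal (200, 440) [0.239 0.48  0.554]
A 617 [0.50295642 0.25823764 0.11031871] [0.50364797 0.25823787 0.10976332] [0.04073454 0.04031534 0.00933882]
B 605 [0.5217247  0.43184117 0.11030428] [0.52220879 0.4318004  0.10985305] [0.04066647 0.03984289 0.00873925]
A 355 [0.50116059 0.25435481 0.11079903] [0.50274376 0.25603219 0.10944814] [0.0384403  0.03787576 0.00822621]
B 252 [0.51963088 0.42836056 0.11035877] [0.52138047 0.43038496 0.10933096] [0.03810179 0.03707168 0.00828328]
```

Knob A is at about (0.503, 0.257), with its top at 0.112. Now I close the fingers and move above it at the current height.

```bash
python3 -m crank '[[1,[-0.03,-0.01,0],[0,0,0]],[1,[-0.04,-0.014,0],[0,0,0]],[1,[-0.04,-0.014,0],[0,0,0]],[1,[-0.04,-0.014,0],[0,0,0]],[1,[-0.04,-0.014,0],[0,0,0]],[1,[-0.04,-0.014,0],[0,0,0]],[1,[-0.04,-0.014,0],[0,0,0]],[1,[-0.04,-0.014,0],[0,0,0]]]'
python3 -m crank '[[1,[-0.04,-0.014,0],[0,0,0]],[1,[-0.034,-0.013,0],[0,0,0]],[1,[0,0,0],[0,0,0]],[1,[0,0,0],[0,0,0]],[1,[0,0,0],[0,0,0]]]'
cat > d.py <<'E'
from h import *
from scipy.spatial.transform import Rotation as R
o=robot.get_obs(); r=R.from_euler("xyz",o["ee_rot"])
print(o["time"],o["tool_pos"],o["ee_rot"],o["width"],o["wrist_force"])
print("tool shift to z=.125:",r.inv().apply(np.array([.503,.257,.125])-o["tool_pos"]))
E
python3 d.py
```

```text
time: 0.9
tool_pos: [0.4442, 0.3067, 0.205]
ee_rot: [-3.141, -0.001, 2.79]
wrist_force: [0.6, 1.3, 0.1]
width: 0.0334
finger_force: 0.0
time: 1.4
tool_pos: [0.5026, 0.258, 0.2052]
ee_rot: [-3.142, -0.001, 2.791]
wrist_force: [-0.6, 1.0, 0.5]
width: 0.0004
finger_force: 0.0
1.4 [0.50263041 0.25798339 0.20523145] [-3.14158972e+00 -1.00644850e-03  2.79083826e+00] 0.0004337984002745105 [-0.57200421  1.04941692  0.46825832]
tool shift to z=.125: [-0.00076573 -0.00079629  0.08023072]
```

```bash
python3 -m crank '[[1,[-0.001,-0.001,0.02],[0,0,0]],[1,[0,0,0.03],[0,0,0]],[1,[0,0,0.03],[0,0,0]],[1,[0,0,0],[0,0,0]],[1,[0,0,0],[0,0,0]]]'
python3 - <<'E'
from h import *
s=snap("scene"); cv2.imwrite("pics/near.png",cv2.resize(s["color"][140:320,260:500,::-1],None,fx=3,fy=3))
E
```

```text
time: 1.9
tool_pos: [0.5031, 0.2569, 0.1257]
ee_rot: [-3.141, -0.001, 2.792]
wrist_force: [0.6, 0.4, 0.4]
width: 0.0007
finger_force: 0.0
```

View pics/near.png

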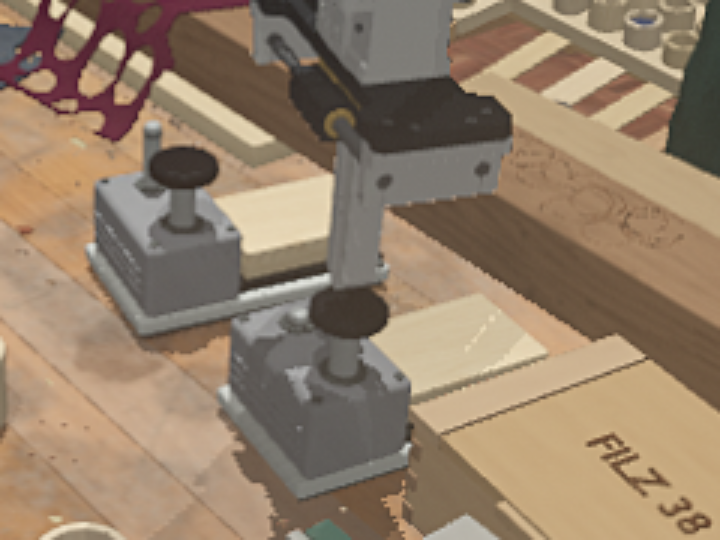

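The closed fingers stand centred above pod_a's knob, at crop pixel (350,290). First stroke.

```bash
python3 -m crank '[[1,[0,0,0.012],[0,0,0]],[1,[0,0,0.01],[0,0,0]],[1,[0,0,0.01],[0,0,0]],[1,[0,0,0.01],[0,0,0]],[1,[0,0,0],[0,0,0]],[1,[0,0,0],[0,0,0]],[1,[0,0,0],[0,0,0]]]'
```

```text
time: 2.65
tool_pos: [0.5059, 0.2571, 0.0865]
ee_rot: [3.137, 0.004, 2.79]
wrist_force: [-0.7, 1.5, 9.5]
width: 0.0007
finger_force: 4.4
```

```bash
python3 -m crank '[[1,[0,0,0.004],[0,0,0]],[1,[0,0,0],[0,0,0]],[1,[0,0,0],[0,0,0]]]'; python3 -m crank '[[1,[0,0,-0.012],[0,0,0]],[1,[0,0,-0.012],[0,0,0]],[1,[0,0,-0.015],[0,0,0]],[1,[0,0,-0.007],[0,0,0]],[1,[0,0,0],[0,0,0]],[1,[0,0,0],[0,0,0]]]'
cat > p.py <<'E'
from h import *
s=snap("top"); P=points(s); W=P[180:240,360:435].reshape(-1,3)
for n,x,y,r in(("pinA",.511,.306,.011),("knobA",.503,.257,.02)):
    m=np.hypot(W[:,0]-x,W[:,1]-y)<r; print(n,m.sum(),np.percentile(W[m,2],[50,90,98]).round(4) if m.any() else "")
s=snap("scene"); P=points(s); W=P[200:300,330:400].reshape(-1,3)
for n,x,y,r in(("pinA",.511,.306,.011),("knobA",.503,.257,.02)):
    m=np.hypot(W[:,0]-x,W[:,1]-y)<r; print(n,m.sum(),np.percentile(W[m,2],[50,90,98]).round(4) if m.any() else "")
o=robot.get_obs(); print(o["time"],o["tool_pos"],o["wrist_force"])
E
python3 p.py
```

```text
time: 2.95
tool_pos: [0.5059, 0.2571, 0.0829]
ee_rot: [3.137, 0.004, 2.79]
wrist_force: [-1.6, 0.8, 10.5]
width: 0.0004
finger_force: 5.1
time: 3.55
tool_pos: [0.5035, 0.2557, 0.1244]
ee_rot: [-3.14, -0.002, 2.79]
wrist_force: [-0.4, -0.2, 0.1]
width: 0.0001
finger_force: 0.0
pinA 191 [0.0702 0.2631 0.2644]
knobA 302 [0.1093 0.1129 0.137 ]
pinA 130 [0.0697 0.0835 0.0848]
knobA 1214 [0.1122 0.1728 0.1876]
3.65 [0.50327124 0.2556119  0.12399176] [-0.10991727 -0.99366779 -0.24749108]
```

The pin rose from about 75 to 85 mm. I repeat full strokes and check again after two.

```bash
for i in 1 2; do python3 -m crank '[[1,[0,0,0.012],[0,0,0]],[1,[0,0,0.012],[0,0,0]],[1,[0,0,0.012],[0,0,0]],[1,[0,0,0.01],[0,0,0]],[1,[0,0,0],[0,0,0]],[1,[0,0,0],[0,0,0]]]' | grep -E "pos|force"; python3 -m crank '[[1,[0,0,-0.012],[0,0,0]],[1,[0,0,-0.012],[0,0,0]],[1,[0,0,-0.015],[0,0,0]],[1,[0,0,-0.007],[0,0,0]],[1,[0,0,0],[0,0,0]],[1,[0,0,0],[0,0,0]]]' | grep -E "pos|force"; done; python3 p.py
```

```text
tool_pos: [0.5047, 0.2562, 0.0822]
wrist_force: [-2.7, -1.4, 14.6]
finger_force: 7.2
tool_pos: [0.5034, 0.2557, 0.1242]
wrist_force: [1.0, -0.2, 0.2]
finger_force: 0.0
tool_pos: [0.5045, 0.2562, 0.0822]
wrist_force: [-3.6, -1.9, 15.3]
finger_force: 7.8
tool_pos: [0.5033, 0.2557, 0.1241]
wrist_force: [0.2, -1.5, -0.7]
finger_force: 0.0
pinA 200 [0.0818 0.2628 0.2646]
knobA 297 [0.1091 0.1129 0.1363]
pinA 191 [0.0803 0.1007 0.103 ]
knobA 1204 [0.1123 0.173  0.1873]
6.15 [0.50324241 0.25566777 0.12392298] [-0.52393017  0.13471363 -0.45990031]
```

The pin is at about 103 mm. I do one more stroke, plus a further one that runs idle if it isn't needed, then raise the arm.

```bash
for i in 1 2; do python3 -m crank '[[1,[0,0,0.012],[0,0,0]],[1,[0,0,0.012],[0,0,0]],[1,[0,0,0.012],[0,0,0]],[1,[0,0,0.01],[0,0,0]],[1,[0,0,0],[0,0,0]],[1,[0,0,0],[0,0,0]]]' | grep -E "pos|force"; python3 -m crank '[[1,[0,0,-0.012],[0,0,0]],[1,[0,0,-0.012],[0,0,0]],[1,[0,0,-0.015],[0,0,0]],[1,[0,0,-0.007],[0,0,0]],[1,[0,0,0],[0,0,0]],[1,[0,0,0],[0,0,0]]]' | grep -E "pos|force"; done; python3 -m crank '[[1,[0,0,-0.02],[0,0,0]],[1,[0,0,-0.03],[0,0,0]],[1,[0,0,-0.03],[0,0,0]],[1,[0,0,0],[0,0,0]],[1,[0,0,0],[0,0,0]]]';python3 p.py
python3 - <<'E'
from h import *
s=snap("scene"); cv2.imwrite("pics/end.png",cv2.resize(s["color"][140:320,260:500,::-1],None,fx=3,fy=3))
E
```

```text
tool_pos: [0.5048, 0.2563, 0.0822]
wrist_force: [-2.9, -2.2, 13.9]
finger_force: 7.1
tool_pos: [0.5034, 0.2557, 0.1242]
wrist_force: [0.6, 0.2, -0.5]
finger_force: 0.0
tool_pos: [0.5046, 0.2562, 0.0822]
wrist_force: [-3.1, -0.8, 15.4]
finger_force: 7.8
tool_pos: [0.5033, 0.2557, 0.1241]
wrist_force: [0.3, 0.6, 0.4]
finger_force: 0.0
time: 9.05
tool_pos: [0.5039, 0.2559, 0.2047]
ee_rot: [-3.141, -0.001, 2.79]
wrist_force: [-0.3, 0.4, -0.7]
width: 0.0001
finger_force: 0.0
pinA 173 [0.0696 0.1102 0.1119]
knobA 661 [0.1105 0.1135 0.2171]
pinA 220 [0.0847 0.1094 0.1115]
knobA 687 [0.1039 0.1124 0.1133]
9.15 [0.503104   0.25557995 0.20292919] [ 1.18649047  0.64224515 -0.69301371]
```

View pics/end.png

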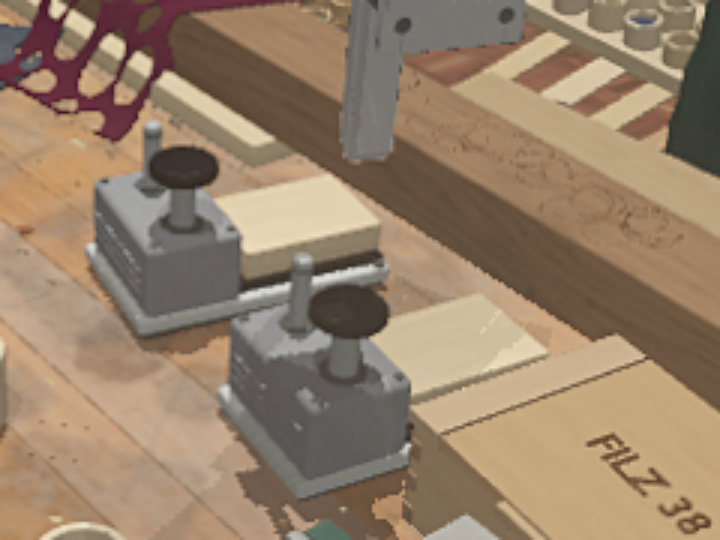

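Pod_a's pin (crop pixel (301,280)) stands about 112 mm above the bench, like the other one. Its plunger is up, at (350,310), and the arm is clear.

```bash
python3 -c "from bench import robot; print(robot.close_job())"
```

```text
the job is handed in; nothing more can be done
None
```

I pumped pod_a's pin fully out (measured at about 112 mm) with five full strokes, left its plunger up and the arm clear, and handed the job in; no verdict was shown.

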